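# Turn the reversible printing block over on its jig

### The arm

A 7-joint arm with a two-finger parallel gripper is mounted at the origin on the work surface. World frame = base frame: x ahead of the robot, y to its left, z up, the work surface at z = 0. Lengths are in m, angles in rad, forces in N, time in s.
With the tool pointing down it reaches from about 0.425 to 0.925 m from the base axis. Payload 6.8 kg.
Tool frame: the origin (TCP) lies midway between the tips of the shut fingers; the grasp point (between the pads) lies bot.hold_point_z behind it (bot.hold_point_z is the distance from the TCP to the grasp point, in m); z points along the fingers, y is the direction in which the jaws open and shut (so a half turn about z gives the same grasp; the last joint's range is limited). The gripper opens to 85 mm and grips with 20 to 120 N. Pads are 22 mm wide; open, the fingers measure 114 mm over their backs; the gripper's body (76 mm by 85 mm) begins 54 mm behind the grasp point. The pads swing forward as they close: fully open they stand 13 mm farther back than shut.
Start: joints at [1.022, 0.477, 0.022, 1.555, -0.011, 1.109, -0.083], TCP at [0.288, -0.61, 0.231] pointing down, gripper open.
Joint ranges: [-2.96, 2.96], [-0.34, 2.1], [-1.41, 1.46], [0.24, 2.44], [-1.37, 4.51], [0.17, 1.92], [-2.96, 2.96]. Speed limits (rad/s): [2.39, 2.39, 3.14, 3.14, 3.14, 3.14, 3.14].

### API

Orientations are given as a 3x3 rotation matrix whose columns are the frame's x, y, z axes.
In Python, from plant import bot gives the robot as it stands. The module is installed in compiled form; this text tells all that it offers.
- The arm moves only by the tool apply_moves, never from a script. Its argument "steps" is a list of rows, each a list of 7 numbers: the shift along the tool's x, y, z normalised to -1 to 1, where 1 is 500 mm, then the turn, a rotation vector about the tool's x, y, z normalised to -1 to 1, where 1 is 120 degrees, then the closure in counts, from 0 (fully open) to 255 (shut). A call has 1 to 5 rows; each row is the pose to reach, as a shift and turn from the pose commanded when the call began, along the tool's axes at that moment; what a row does not reach only later rows make up. A row lasts 1/8 s, in which the tool goes at most 62.5 mm and 10.7 degrees, less where a joint would pass 70% of its speed; a pose out of reach is approached as far as the arm can. A call with a number of a shift or a turn outside -1 to 1 is refused whole. A call with a gripper value outside its range is refused whole. The fingers move at their own pace and stop on an object; "grip_force" is the grip in N (left out, the last holds). Time passes only in rows, so rows that repeat a pose let the fingers close. It gives the time, the measured TCP pose, the force and the opening at its end, in the units of the state.
- bot.sense(): the state, without advancing time (a new reading comes with each control period).
- bot.snapshot(name): name is "scene" or "side" or "wrist"; returns the picture (400x640x3 uint8, red, green, blue); there is no depth.
- bot.calibration(name): a dict with "intrinsics" (3x3 intrinsics, pixels), "eye" and "orientation" of the camera in the world; the wrist camera has in their place "mount" (4x4, takes a point from camera to tool coordinates, whose origin is the TCP and whose axes are the flange's). Camera axes: x right, y down, z forward; pixel columns grow to the right and rows downward; lengths in m; the calibration is good to about 2 mm. The wrist camera is an equidistant fisheye: a pixel r from the principal point sees the ray r / f radians off the axis. A picture is of the moment at which its call begins: read the wrist's pose just before it. calibration takes no time and is no camera call.
- bot.job_done(): hands the job in, once; it reports no verdict.
The state is a dict: "clock": time; "joints": joint angles; "joint_vel": joint speeds; "effort": joint torques, N m; "tool_pos": TCP position; "eef_rot": TCP orientation; "wrist_force": force on the tool from outside, world axes, zero at the start; "ft_torque": the same for the moment, N m; "finger_gap": finger opening in m.
Only numpy, scipy, OpenCV 4.12 (cv2) and the standard library are available. Lean on these libraries where they do the work, as an engineer would, in place of code of your own. Each camera call takes 0.05 s, during which the arm holds its last target. There are 200 camera calls.

### The job

The carved printing block on the jig has been used on the side that is up now: take it off, turn it over, and seat it again on the jig's three pins with its other side up, flat and fully home all along. The upright stand is there to hold the block on end while you change your grip. Leave everything else on the table where it is, and let go of the block when it is seated.

Things in the scene. Friction and masses are not known exactly. Their poses are not given: they have to be found in the camera images.
- block: wooden printing block: a plate 140 x 60 x 16 mm (x, y, z), 0.11 to 0.23 kg, loose, carved on both large faces, seated on the jig at the start. Origin: centre of the large face that lies down at the start; x along its length, y across, z up at the start. Half a turn about its y axis (end over end) fits it to the pins again; rolled over about x it also needs a half turn of yaw.
- block_mid (a point): centre of the block, 8 mm from both large faces; axes as the block's. Three holes go right through the block: two of 12 mm diameter at x = -46 and +46 mm, y = +9 mm; one of 16 mm diameter at x = 0, y = -13 mm
- jig: fixed jig: grey pedestal 124 x 42 mm (x, y) with its flat top 45 mm above the table, on a dark steel foot 170 x 100 mm, 10 mm high (bolt heads at its corners 4 mm higher). Origin: centre of the underside; x along its length, z up. The block (x along x) overhangs the pedestal by 9 mm at each side and 8 mm at each end. Jig and stand may have changed places.
- jig_seat (a point): centre of the pedestal's flat top; axes as the jig's. Three steel pins, 11 mm high, the top 4 mm bevelled by 2.5 mm all round: two of 10 mm diameter at x = -46 and +46 mm, y = +9 mm; one of 14 mm diameter at x = 0, y = -13 mm. A fully seated block has block_mid 8 mm above this point, within about 1 mm sideways; off its pins it lies up to 11 mm too high.
- stand: fixed upright stand: dark steel foot 130 x 110 mm (x, y), 12 mm high; two aluminium cheeks, 44 mm wide along y, stand on it 20 mm apart along x, 36 mm high, their lips flaring to about 33 mm apart at 50 mm above the foot; low braces behind the cheeks. The slot between them is open at both ends of y. Origin: centre of the underside, z up.
- stand_slot (a point): middle of the slot's floor, 12 mm above the table; axes as the stand's. A block set on end here, thickness along the stand's x and width along its y, stays up by itself, leaning at most 8 degrees, its middle 70 mm above this point
- brush: brush lying on the table, 160 mm long; leave it
- stack: banded pack of yellow paper, 100 x 70 x 26 mm; leave it
- seal_block: small wooden hand stamp, 50 x 30 mm, 52 mm high with its knob; leave it
- ink_jar: amber jar with a black lid, 64 mm diameter, 85 mm high; leave it
- tape_roll: cardboard ring, 90 mm diameter, 30 mm high; leave it
- mug: white mug, 76 mm diameter, 85 mm high; leave it
Not all that is in view belongs to the job. Of the things shaped like the block, the wooden one is meant.

How it is judged:
By the outcome, as a careful person would: the job done as asked, in the order asked, and still so for the second after the job is handed in, with the robot touching nothing.
It also fails if it takes over 72 s, if anything falls off the work surface, if the arm or the gripper's body presses on something with over 40 N, if the wrist force passes 120 N, or if a joint passes its speed limit or range.

## Working session

There is one attempt and no reset: what is moved stays moved. The work goes in short steps, Python scripts to look and compute and a tool call to move; the robot and the scene stay as the last step left them, time stands still between calls to the robot, and variables do not carry over. Pictures are saved under pics/ and viewed, about 8 in all and at most 12, crops included, and the job is handed in when it is done.

Besides the shell and the picture viewer there is one more tool, called after ">>>" in YAML: its name, and indented under it one key for each argument. apply_moves: Moves the arm, as the interface text tells. Its arguments: {"type":"object","properties":{"steps":{"type":"array"},"grip_force":{"type":"number"}},"required":["steps"]}

```bash
mkdir -p pics
cat > h.py <<'E'
import numpy as np, cv2
from plant import bot
def save(n,f):
    im=bot.snapshot(n); cv2.imwrite(f'pics/{f}.png',im[:,:,::-1]); return im
def ray(n,uv):
    c=bot.calibration(n);K=np.array(c['intrinsics']);R=np.array(c['orientation'])
    d=R@np.linalg.solve(K,[uv[0],uv[1],1.]);return np.array(c['eye']),d
def onplane(n,uv,z):
    e,d=ray(n,uv);return e+d*(z-e[2])/d[2]
def proj(n,p):
    c=bot.calibration(n);K=np.array(c['intrinsics']);R=np.array(c['orientation'])
    q=K@(R.T@(np.array(p)-np.array(c['eye'])));return q[:2]/q[2]
E
python3 - <<'E'
from h import *
a=save('scene','scene0');b=save('side','side0')
for n in('scene','side','wrist'):print(n,bot.calibration(n))
print(bot.sense(),bot.hold_point_z)
E
```

```text
scene {'intrinsics': array([[410.78369523,   0.        , 321.73247298],
       [  0.        , 410.78369523, 204.40587532],
       [  0.        ,   0.        ,   1.        ]]), 'eye': array([ 1.23840395, -0.37144038,  0.89221724]), 'orientation': array([[ 0.45965605,  0.61557544, -0.64014311],
       [ 0.88793169, -0.33245437,  0.31788584],
       [-0.01713565, -0.7145215 , -0.6994036 ]])}
side {'intrinsics': array([[383.39758411,   0.        , 310.81790609],
       [  0.        , 383.39758411, 206.2563734 ],
       [  0.        ,   0.        ,   1.        ]]), 'eye': array([0.08561951, 0.82350049, 0.8117191 ]), 'orientation': array([[-0.91222841, -0.25513244,  0.32054135],
       [-0.40965939,  0.57628097, -0.70716294],
       [-0.00430167, -0.77640691, -0.63021727]])}
wrist {'intrinsics': array([[309.70691629,   0.        , 314.49781781],
       [  0.        , 309.70691629, 203.26772667],
       [  0.        ,   0.        ,   1.        ]]), 'mount': array([[-1.86533675e-04, -9.65985079e-01, -2.58597741e-01,
         6.54041037e-02],
       [ 9.99999952e-01, -1.16004661e-04, -2.87995
[... 322 characters left out ...]
, -0.0830884 ]), 'joint_vel': array([ 0.00050874, -0.00122631,  0.00034888, -0.00271205, -0.00043485,
       -0.00022484,  0.00022867]), 'effort': array([ 4.83248979e-03, -5.97759461e+01,  1.61363829e+00, -2.81952703e+01,
        1.27972296e-02,  5.03780888e-03, -5.02679097e-05]), 'tool_pos': array([ 0.28775693, -0.61001304,  0.23042607]), 'eef_rot': array([[ 9.04409992e-01,  4.26663721e-01, -7.97981584e-04],
       [ 4.26664453e-01, -9.04408852e-01,  1.43952860e-03],
       [-1.07506980e-04, -1.64239443e-03, -9.99998645e-01]]), 'wrist_force': array([-0.16675492, -0.41987747,  0.67477567]), 'ft_torque': array([-0.00126868,  0.01492   ,  0.01662699]), 'finger_gap': 0.08568086590582553} 0.0187
```

View pics/scene0.png

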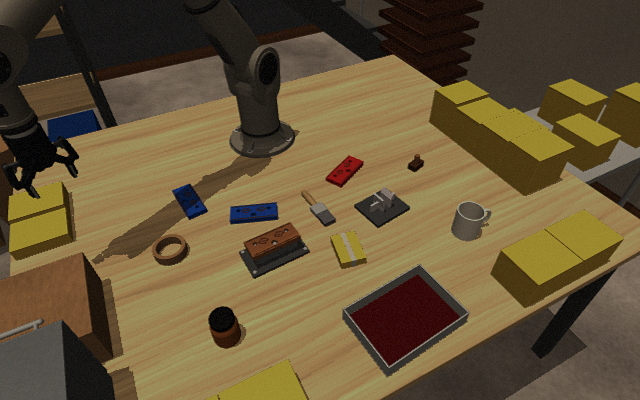

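View pics/side0.png

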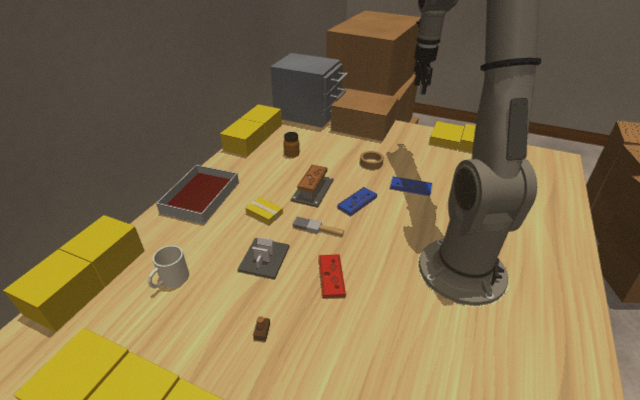

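The scene view shows the wooden block on the jig at (273,242), the stand at (382,206), and blue and red decoys. In the side view the jig is at (312,185) and the stand at (264,257).

Run:
```python
from h import *
a=cv2.imread('pics/scene0.png');b=cv2.imread('pics/side0.png')
def crop(im,u,v):return cv2.resize(im[v-37:v+38,u-50:u+50],None,fx=4,fy=4,interpolation=cv2.INTER_CUBIC)
g=np.vstack([np.hstack([crop(a,274,246),crop(a,382,206)]),np.hstack([crop(b,312,185),crop(b,264,257)])])
cv2.imwrite('pics/grid.png',np.clip(g*1.6,0,255).astype('uint8'))
# block top mask
for n,im,(u,v) in(('scene',a,(274,242)),('side',b,(312,180))):
    hsv=cv2.cvtColor(im,cv2.COLOR_BGR2HSV); print(n,[hsv[v+j,u+i].tolist() for i,j in((0,0),(-8,3),(8,-3),(0,12),(30,20))])
```

```text
scene [[18, 35, 132], [11, 172, 105], [12, 177, 105], [15, 16, 31], [19, 119, 156]]
side [[13, 161, 125], [13, 158, 145], [13, 162, 115], [13, 144, 78], [17, 102, 173]]
```

View pics/grid.png

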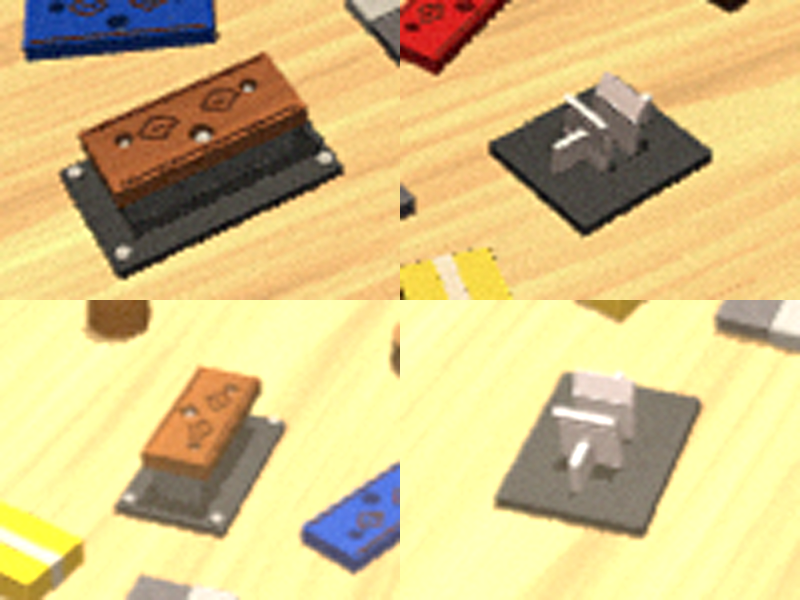

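The grid shows clear corners of the block top, jig foot and stand foot. I'll read them by hand (quarter-pixel scale) and cast them to their planes.

Run:
```python
from h import *
off={'sj':('scene',224,209,0,0),'ss':('scene',332,169,400,0),'dj':('side',262,148,0,300),'ds':('side',214,220,400,300)}
def P(k,g,z):
    n,u,v,gx,gy=off[k];return onplane(n,(u+(g[0]-gx)/4-.4,v+(g[1]-gy)/4-.4),z)[:2]
def quad(name,k,pts,z):
    q=np.array([P(k,p,z) for p in pts]);r=[np.round(x*1000) for x in q]
    print(name,k,[x.tolist() for x in r],'ctr',np.round(q.mean(0)*1000,1),'len',[round(np.linalg.norm(q[i]-q[i-1])*1000) for i in range(len(q))],'ang',[round(np.degrees(np.arctan2(*(q[i]-q[i-1])[::-1])),1) for i in range(len(q))])
quad('block','sj',[(80,135),(265,53),(308,103),(118,195)],.061)
quad('block','dj',[(200,368),(262,380),(210,470),(142,460)],.061)
quad('holes','sj',[(124,140),(203,132),(250,87)],.061)
quad('holes','dj',[(190,410),(233,386)],.061)
quad('jigfoot','sj',[(62,170),(122,272),(342,170)],.01)
quad('jigfoot','dj',[(118,510),(222,530),(285,425)],.01)
quad('stand','ss',[(491,147),(608,78),(712,152),(585,230)],.012)
quad('stand','ds',[(563,373),(700,400),(643,530),(497,500)],.012)
# colour blob of block top in scene
a=cv2.imread('pics/scene0.png');h=cv2.cvtColor(a,cv2.COLOR_BGR2HSV)
m=cv2.inRange(h,(5,140,85),(16,255,255));m[:, :235]=0;m[:,310:]=0;m[:215]=0;m[265:]=0
c=max(cv2.findContours(m,0,1)[0],key=cv2.contourArea)
q=np.array([onplane('scene',p[0],.061)[:2] for p in c],dtype=np.float32)
r=cv2.minAreaRect(q*1000);print(r)
s=bot.sense();print(s['joints'])
```

```text
block sj [[507.0, -242.0], [497.0, -103.0], [553.0, -97.0], [566.0, -238.0]] ctr [ 530.8 -170.2] len [60, 139, 56, 142] ang [np.float64(-175.7), np.float64(94.1), np.float64(6.7), np.float64(-84.6)]
block dj [[562.0, -236.0], [504.0, -241.0], [492.0, -100.0], [549.0, -90.0]] ctr [ 526.7 -166.7] len [147, 58, 141, 58] ang [np.float64(-84.9), np.float64(-175.7), np.float64(94.8), np.float64(10.0)]
holes sj [[525.0, -218.0], [543.0, -169.0], [521.0, -125.0]] ctr [ 529.7 -171. ] len [93, 52, 49] ang [np.float64(-87.7), np.float64(69.4), np.float64(116.7)]
holes dj [[543.0, -172.0], [524.0, -221.0]] ctr [ 533.2 -196.8] len [53, 53] ang [np.float64(68.6), np.float64(-111.4)]
jigfoot sj [[486.0, -256.0], [586.0, -250.0], [578.0, -86.0]] ctr [ 550.1 -197.2] len [194, 100, 165] ang [np.float64(-118.2), np.float64(3.6), np.float64(93.1)]
jigfoot dj [[568.0, -79.0], [477.0, -90.0], [485.0, -253.0]] ctr [ 509.9 -140.7] len [192, 92, 163] ang [np.float64(64.4), np.float64(-173.2), np.float64(-87.1)]
stand ss [[484.0, 114.0], [460.0, 236.0], [568.0, 259.0], [590.0, 130.0]] ctr [525.5 184.8] len [107, 124, 110, 130] ang [np.float64(-171.4), np.float64(100.8), np.float64(12.0), np.float64(-80.2)]
stand ds [[586.0, 132.0], [479.0, 116.0], [458.0, 243.0], [563.0, 260.0]] ctr [521.4 187.8] len [130, 108, 128, 106] ang [np.float64(-79.7), np.float64(-171.4), np.float64(99.3), np.float64(9.4)]
((530.0010986328125, -171.26303100585938), (60.127750396728516, 141.78646850585938), 3.738831043243408)
[ 1.02191012  0.47773469  0.02235215  1.5563182  -0.01151875  1.10931377
 -0.0830884 ]
```

Estimates: block centre is about (0.530,-0.170) with its length at about 94° yaw. The stand is at about (0.524,0.186) with its x at about 99.5°. Next I'll move over the block, tool down and jaws across its width.

```bash
cat >> h.py <<'E'
from scipy.spatial.transform import Rotation as Rot
def frame(a,t):
    """a: yaw deg of in-plane direction, t: tilt deg (tool points toward +e for t>0)"""
    a,t=np.radians([a,t]);e=np.array([np.cos(a),np.sin(a),0]);z=e*np.sin(t)-np.array([0,0,np.cos(t)])
    y=np.array([np.sin(a),-np.cos(a),0]);return np.c_[np.cross(y,z),y,z]
BACK=.022
def plan(p,a,t,tcp=False,frm=None):
    R=frame(a,t);p=np.array(p,float)
    if not tcp:p=p+BACK*R[:,2]
    if frm is None: s=bot.sense();p0,R0=np.array(s['tool_pos']),np.array(s['eef_rot'])
    else:p0,R0=frm
    sh=R0.T@(p-p0);rv=np.degrees(Rot.from_matrix(R0.T@R).as_rotvec())
    print('row',np.round(np.r_[sh/.5,rv/120],4).tolist(),'mm',np.round(np.linalg.norm(sh)*1000),'deg',np.round(np.linalg.norm(rv)))
    return p,R
def st():
    s=bot.sense();R=np.array(s['eef_rot']);g=s['tool_pos']-BACK*R[:,2]
    print('t',round(s['clock'],2),'tcp',np.round(s['tool_pos'],4),'grasp',np.round(g,4),'gap',round(s['finger_gap'],4),'F',np.round(s['wrist_force'],1),'M',np.round(s['ft_torque'],2),'q',np.round(s['joints'],2),
    'tilt',np.round(np.degrees(np.arcsin(np.clip(R[2,0]*-1,-1,1))),1),'jawyaw+90',np.round(np.degrees(np.arctan2(R[1,1],R[0,1]))+90,2))
E
python3 -c "
from h import *
plan((.53,-.20,.30),94,0,tcp=True)"
```

```text
row [0.788, -0.5352, -0.1384, -0.0007, -0.0004, -0.5729] mm 481.0 deg 69.0
```

>>> apply_moves:
  steps:
    - [0.13, -0.09, -0.023, 0, 0, -0.09, 0]
    - [0.26, -0.18, -0.046, 0, 0, -0.18, 0]
    - [0.39, -0.27, -0.07, 0, 0, -0.27, 0]
    - [0.52, -0.35, -0.09, 0, 0, -0.36, 0]
    - [0.63, -0.43, -0.11, 0, 0, -0.45, 0]
  grip_force: 20

```text
clock: 0.72
tool_pos: [0.4454, -0.342, 0.2761]
eef_rot: [[0.185, 0.983, -0.0], [0.983, -0.185, 0.0], [-0.0, -0.0, -1.0]]
wrist_force: [0.9, 0.1, -0.1]
finger_gap: 0.0857
```

```bash
python3 -c "
from h import *
st();plan((.53,-.20,.30),94,0,tcp=True)"
```

```text
t 0.72 tcp [ 0.4454 -0.342   0.2761] grasp [ 0.4454 -0.342   0.2981] gap 0.0857 F [ 0.9  0.1 -0.1] M [0.03 0.02 0.01] q [ 0.77  0.27 -0.28  1.76  0.08  1.12  0.28] tilt 0.0 jawyaw+90 79.32
row [0.3105, 0.1137, -0.0479, -0.0002, -0.0, -0.1224] mm 167.0 deg 15.0
```

>>> apply_moves:
  steps:
    - [0.11, 0.04, -0.016, 0, 0, -0.04, 0]
    - [0.21, 0.08, -0.032, 0, 0, -0.08, 0]
    - [0.31, 0.114, -0.048, 0, 0, -0.122, 0]
    - [0.31, 0.114, -0.048, 0, 0, -0.122, 0]

```text
clock: 1.23
tool_pos: [0.5328, -0.1973, 0.3006]
eef_rot: [[-0.072, 0.997, 0.002], [0.997, 0.072, 0.002], [0.002, 0.002, -1.0]]
wrist_force: [-0.7, -1.3, -0.4]
finger_gap: 0.0853
```

Run:
```python
from h import *
st(); s=bot.sense(); im=save('wrist','w1'); np.savez('w1.npz',p=s['tool_pos'],R=s['eef_rot'])
cv2.imwrite('pics/w1c.png',np.clip(cv2.resize(im[:,:,::-1],(800,500))*1.4,0,255).astype('uint8'))
```

```text
t 1.23 tcp [ 0.5328 -0.1973  0.3006] grasp [ 0.5327 -0.1973  0.3226] gap 0.0853 F [-0.7 -1.3 -0.4] M [0.02 0.02 0.02] q [ 0.58  0.27 -0.4   1.71  0.11  1.18  0.22] tilt -0.1 jawyaw+90 94.14
```

View pics/w1c.png

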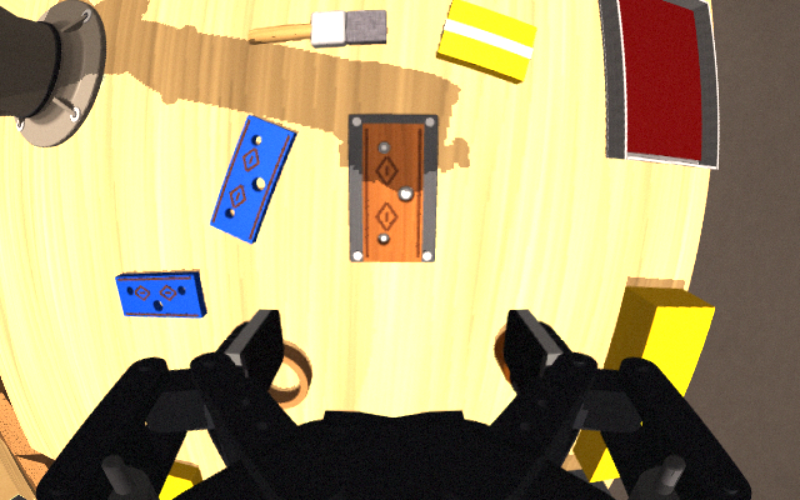

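The wrist view shows the block at (392,192), its holes and pins at (384,148), (384,239) and (405,194), and the jig's foot bolts. I'll convert these through the fisheye model.

```bash
cat >> h.py <<'E'
def wray(uv,p,R):
    c=bot.calibration('wrist');K=c['intrinsics'];M=c['mount']
    x=(uv[0]-K[0,2])/K[0,0];y=(uv[1]-K[1,2])/K[1,1];th=np.hypot(x,y)
    d=np.array([np.sin(th)*x/th,np.sin(th)*y/th,np.cos(th)])
    return p+R@M[:3,3],R@M[:3,:3]@d
def wplane(uv,z,p,R):
    o,d=wray(uv,p,R);return o+d*(z-o[2])/d[2]
E
python3 - <<'E'
from h import *
d=np.load('w1.npz');p,R=d['p'],d['R'];im=cv2.imread('pics/w1.png')
g=cv2.cvtColor(im,cv2.COLOR_BGR2HSV)
def cen(u,v,r=6):
    u/=1.25;v/=1.25;w=g[int(v)-r:int(v)+r+1,int(u)-r:int(u)+r+1]
    m=(w[:,:,1]<90);yy,xx=np.nonzero(m)
    return int(u)-r+xx.mean(),int(v)-r+yy.mean(),m.sum()
H=[]
for u,v in((384,148),(384,239),(405,194)):
    c=cen(u,v);q=wplane(c[:2],.056,p,R);H.append(q);print('hole',np.round(c,1),np.round(q*1000,1))
for u,v in((356,121),(430,121),(357,256),(428,256)):
    q=wplane((u/1.25,v/1.25),.014,p,R);print('bolt',np.round(q*1000,1))
h=g;m=cv2.inRange(h,(3,120,30),(16,255,255));m[:80]=0;m[215:]=0;m[:,:285]=0;m[:,345:]=0
c=max(cv2.findContours(m,0,1)[0],key=cv2.contourArea)
q=np.array([wplane(x[0],.061,p,R)[:2] for x in c],dtype=np.float32);print(cv2.minAreaRect(q*1000))
e=H[0]-H[1];print('yaw',np.degrees(np.arctan2(e[1],e[0])),'len',np.linalg.norm(e))
E
```

```text
hole [306.9 117.8  65. ] [ 518.6 -126.4   56. ]
hole [306.6 190.   41. ] [ 524.5 -217.8   56. ]
hole [324.1 154.2 103. ] [ 543.2 -170.3   56. ]
bolt [485.3 -98.4  14. ]
bolt [566.1 -92.6  14. ]
bolt [ 495.4 -251.    14. ]
bolt [ 577.  -245.1   14. ]
((530.71630859375, -171.33819580078125), (60.267066955566406, 140.2812042236328), 3.4755566120147705)
yaw 93.67061697078186 len 0.09159838806056456
```

Run:
```python
from h import *
a=93.6;e=np.array([np.cos(np.radians(a)),np.sin(np.radians(a)),0]);G=np.array([.5306,-.1714,.053])+.03*e
f=plan(G+.12*-frame(a,-45)[:,2],a,-45); print(f[0]); f=plan(G,a,-45,frm=f); print(f[0])
```

```text
row [0.2564, 0.0035, 0.3555, 0.0009, -0.3753, 0.002] mm 219.0 deg 45.0
[ 0.52436512 -0.07229947  0.12229646]
row [-0.0, -0.0, 0.24, 0.0, 0.0, 0.0] mm 120.0 deg 0.0
[ 0.52969308 -0.15698485  0.03744365]
```

>>> apply_moves:
  steps:
    - [0.05, 0.001, 0.07, 0, -0.075, 0, 0]
    - [0.1, 0.001, 0.14, 0, -0.15, 0, 0]
    - [0.15, 0.002, 0.21, 0, -0.225, 0, 0]
    - [0.2, 0.003, 0.28, 0, -0.3, 0.001, 0]
    - [0.256, 0.0035, 0.355, 0.001, -0.375, 0.002, 0]

```text
clock: 1.9
tool_pos: [0.5246, -0.0761, 0.1227]
eef_rot: [[-0.037, 0.998, 0.043], [0.702, 0.056, -0.71], [-0.712, 0.004, -0.703]]
wrist_force: [1.8, -0.3, 0.0]
finger_gap: 0.0855
```

Run:
```python
from h import *
st()
a=93.6;e=np.array([np.cos(np.radians(a)),np.sin(np.radians(a)),0]);G=np.array([.5306,-.1714,.053])+.03*e
plan(G,a,-45)
```

```text
t 1.9 tcp [ 0.5246 -0.0761  0.1227] grasp [ 0.5236 -0.0605  0.1382] gap 0.0855 F [ 1.8 -0.3  0. ] M [0.76 0.03 0.03] q [-0.15  0.56 -0.33  2.02  0.97  1.23 -1.06] tilt 45.4 jawyaw+90 93.21
row [0.0076, 0.0005, 0.2351, -0.001, 0.0031, -0.0036] mm 118.0 deg 1.0
```

>>> apply_moves:
  steps:
    - [0.002, 0.0005, 0.06, 0, 0, 0, 0]
    - [0.002, 0.0005, 0.12, 0, 0, 0, 0]
    - [0.003, 0.0005, 0.18, 0, 0, 0, 0]
    - [0.003, 0.0005, 0.235, 0, 0, 0, 0]
    - [0.003, 0.0005, 0.235, 0, 0, 0, 0]

```text
clock: 2.52
tool_pos: [0.5271, -0.1601, 0.0375]
eef_rot: [[-0.04, 0.999, 0.035], [0.704, 0.053, -0.708], [-0.709, -0.004, -0.705]]
wrist_force: [0.3, -0.0, 1.0]
finger_gap: 0.0855
```

Run:
```python
from h import *
st()
a=93.6;e=np.array([np.cos(np.radians(a)),np.sin(np.radians(a)),0]);G=np.array([.5306,-.1714,.053])+.03*e
plan(G,a,-45)
im=save('side','s1'); im2=save('wrist','w2')
b=cv2.resize(im[120:245,230:430],None,fx=3,fy=3,interpolation=2);w=cv2.resize(im2,(600,375))
b=b[:, :600] 
cv2.imwrite('pics/v2.png',np.clip(np.vstack([b[60:285],w])[:,:,::-1]*1.5,0,255).astype('uint8'))
```

```text
t 2.52 tcp [ 0.5271 -0.1601  0.0375] grasp [ 0.5263 -0.1445  0.053 ] gap 0.0855 F [ 0.3 -0.   1. ] M [ 0.74  0.06 -0.08] q [-0.06  0.69 -0.24  2.07  1.15  1.06 -1.15] tilt 45.1 jawyaw+90 93.06
row [0.0043, 0.0055, -0.0042, -0.0045, 0.0012, -0.0019] mm 4.0 deg 1.0
```

View pics/v2.png

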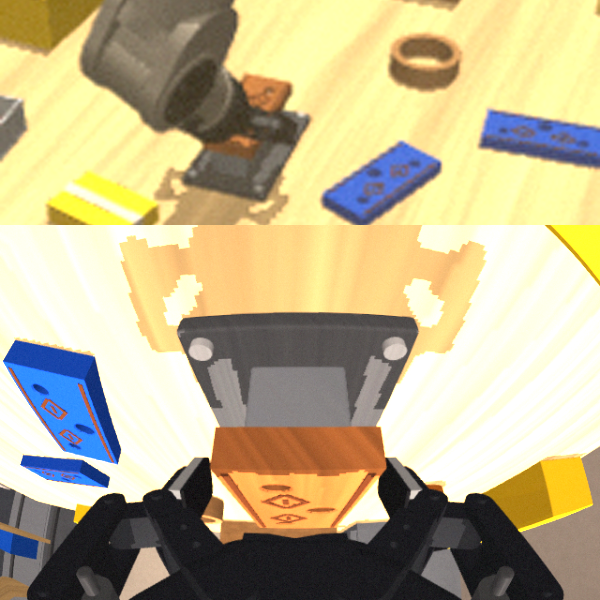

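The wrist view shows the jaws straddling the block's near half, with both pads clear of it. I'll fix the small offset and close softly.

>>> apply_moves:
  steps:
    - [0.004, 0.0055, -0.004, -0.0045, 0.001, -0.002, 0]
    - [0.004, 0.0055, -0.004, -0.0045, 0.001, -0.002, 120]
    - [0.004, 0.0055, -0.004, -0.0045, 0.001, -0.002, 255]
    - [0.004, 0.0055, -0.004, -0.0045, 0.001, -0.002, 255]
    - [0.004, 0.0055, -0.004, -0.0045, 0.001, -0.002, 255]
  grip_force: 20

```text
clock: 3.25
tool_pos: [0.5306, -0.153, 0.0388]
eef_rot: [[-0.046, 0.998, 0.049], [0.707, 0.067, -0.704], [-0.706, 0.002, -0.708]]
wrist_force: [-4.9, 4.3, 6.8]
finger_gap: 0.06
```

Run:
```python
from h import *
st()
```

```text
t 3.25 tcp [ 0.5306 -0.153   0.0388] grasp [ 0.5295 -0.1376  0.0544] gap 0.06 F [-4.9  4.3  6.8] M [ 0.47  0.84 -0.92] q [-0.07  0.69 -0.25  2.07  1.15  1.06 -1.15] tilt 44.9 jawyaw+90 93.87
```

>>> apply_moves:
  steps:
    - [0, 0, 0, 0, 0, 0, 255]
    - [-0.02, 0, -0.02, 0, 0, 0, 255]
    - [-0.045, 0, -0.045, 0, 0, 0, 255]
    - [-0.1, 0, -0.1, 0, 0, 0, 255]
    - [-0.16, 0, -0.16, 0, 0, 0, 255]
  grip_force: 80

```text
clock: 3.88
tool_pos: [0.5312, -0.1541, 0.1534]
eef_rot: [[-0.046, 0.998, 0.05], [0.707, 0.068, -0.704], [-0.705, 0.003, -0.709]]
wrist_force: [0.2, -0.3, -2.2]
finger_gap: 0.0587
```

Run:
```python
from h import *
st()
# next: waypoint midway, then above stand with tilt +45
S=np.array([.5235,.186,.012]);a2=99.5
f=plan((.53,0.02,.26),96,0); f=plan(S+[0,0,.24],a2,45,frm=f)
```

```text
t 3.88 tcp [ 0.5312 -0.1541  0.1534] grasp [ 0.5301 -0.1386  0.169 ] gap 0.0587 F [ 0.2 -0.3 -2.2] M [1.   0.08 0.08] q [-0.03  0.48 -0.29  2.04  1.01  1.16 -0.93] tilt 44.9 jawyaw+90 93.9
row [0.127, 0.0218, -0.365, -0.0053, 0.3739, -0.0172] mm 194.0 deg 45.0
row [0.3626, 0.0199, 0.0031, 0.0115, 0.3749, -0.0277] mm 182.0 deg 45.0
```

```bash
cat >> h.py <<'E'
# grip 1: block pose in tool
Pg=np.array([.5306,-.153,.0388]);Rg=frame(93.87,-44.9);Bc=Rg.T@(np.array([.5306,-.1714,.053])-Pg)
def plan_c(c,a,t,Bc=Bc,frm=None):
    R=frame(a,t);return plan(np.array(c)-R@Bc,a,t,tcp=True,frm=frm)
S=np.array([.5235,.186,.012]);A2=99.5
E
python3 - <<'E'
from h import *
print(Bc)
f=plan_c((.53,-.02,.22),96,0); f=plan_c(S+[0,0,.17],A2,45.1,frm=f);print(f[0]);f=plan_c(S+[0,0,.07],A2,45.1,frm=f);print(f[0])
E
```

```text
[-0.02302711 -0.00124187  0.0029    ]
row [0.1245, 0.0171, -0.3198, -0.0053, 0.3739, -0.0172] mm 172.0 deg 45.0
row [0.3935, 0.0284, 0.0451, 0.0115, 0.3757, -0.0276] mm 199.0 deg 45.0
[0.52238116 0.20021022 0.20035804]
row [-0.1417, 0.0, 0.1412, 0.0, 0.0, 0.0] mm 100.0 deg 0.0
[0.52238116 0.20021022 0.10035804]
```

>>> apply_moves:
  steps:
    - [0.025, 0.003, -0.064, -0.001, 0.075, -0.003, 255]
    - [0.05, 0.007, -0.128, -0.002, 0.15, -0.007, 255]
    - [0.075, 0.01, -0.192, -0.003, 0.225, -0.01, 255]
    - [0.1, 0.014, -0.256, -0.004, 0.3, -0.014, 255]
    - [0.1245, 0.017, -0.32, -0.005, 0.374, -0.017, 255]

```text
clock: 4.5
tool_pos: [0.529, 0.004, 0.2234]
eef_rot: [[-0.105, 0.994, 0.002], [0.994, 0.105, 0.004], [0.004, 0.002, -1.0]]
wrist_force: [-0.3, -0.0, -2.6]
finger_gap: 0.0585
```

>>> apply_moves:
  steps:
    - [0.08, 0.006, 0.009, 0.002, 0.075, -0.005, 255]
    - [0.16, 0.011, 0.018, 0.004, 0.15, -0.011, 255]
    - [0.24, 0.017, 0.027, 0.007, 0.225, -0.016, 255]
    - [0.32, 0.023, 0.036, 0.009, 0.3, -0.022, 255]
    - [0.393, 0.028, 0.045, 0.0115, 0.376, -0.0276, 255]

```text
clock: 5.12
tool_pos: [0.5229, 0.2004, 0.1997]
eef_rot: [[-0.118, 0.986, -0.115], [0.694, 0.165, 0.701], [0.711, 0.003, -0.704]]
wrist_force: [-0.4, 0.8, -2.3]
finger_gap: 0.0588
```

Run:
```python
from h import *
st(); f=plan_c(S+[0,0,.17],A2,45.1)
im=save('side','s2'); im2=save('scene','c2')
b=cv2.resize(im[140:290,180:380],None,fx=4,fy=4,interpolation=2);w=cv2.resize(im2[90:240,300:500],None,fx=4,fy=4,interpolation=2)
cv2.imwrite('pics/v3.png',np.clip(np.vstack([b,w])[:,:,::-1]*1.5,0,255).astype('uint8')[::2,::2] if 0 else np.clip(np.hstack([b[100:,200:600],w[100:,200:600]])[:,:,::-1]*1.5,0,255).astype('uint8'))
```

```text
t 5.12 tcp [0.5229 0.2004 0.1997] grasp [0.5254 0.185  0.2152] gap 0.0588 F [-0.4  0.8 -2.3] M [-1.09 -0.16  0.01] q [ 0.57  0.59 -0.83  1.9  -0.48  0.88  0.32] tilt -45.3 jawyaw+90 99.48
row [0.0007, -0.0011, -0.001, 0.0012, -0.0015, 0.001] mm 1.0 deg 0.0
```

View pics/v3.png

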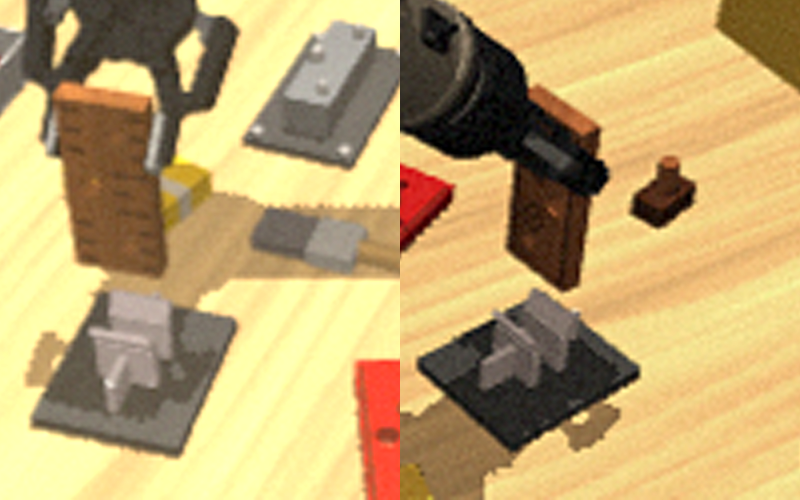

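The block hangs upright over the stand, and the jig's pins are bare. I'll check the slot centre from the cheek lips.

Run:
```python
from h import *
sc=lambda g:(350+(g[0]-400)/4,115+g[1]/4); sd=lambda g:(230+g[0]/4,165+g[1]/4)
for n,f,ps in(('scene',sc,[(494,315),(540,353),(533,290),(580,328)]),('side',sd,[(90,328),(152,348),(108,290),(170,300)])):
    q=np.array([onplane(n,f(p),.062)[:2] for p in ps])*1000
    print(n,np.round(q,0).tolist(),'mid',np.round(q.mean(0),1))
# block bottom corners: compare predicted block centre vs image
c=np.array(bot.sense()['tool_pos'])+np.array(bot.sense()['eef_rot'])@Bc;print('pred centre',np.round(c*1000,1))
a=np.radians(A2);ex=np.array([np.cos(a),np.sin(a),0]);ey=np.array([np.sin(a),-np.cos(a),0])
for sx,sy,sz in((1,-1,1),(1,1,1),(1,1,-1),(1,-1,-1),(-1,1,-1),(-1,1,1)):
    P=c+.008*sx*ex+.03*sy*ey+np.array([0,0,.07*sz]);u=proj('scene',P);v=proj('side',P)
    print((sx,sy,sz),'scene',np.round([(u[0]-350)*4+400,(u[1]-115)*4]),'side',np.round([(v[0]-230)*4,(v[1]-165)*4]))
```

```text
scene [[511.0, 161.0], [561.0, 169.0], [502.0, 202.0], [553.0, 209.0]] mid [531.8 185.4]
side [[541.0, 209.0], [492.0, 208.0], [549.0, 171.0], [504.0, 163.0]] mid [521.3 187.8]
pred centre [522.  185.5 178.2]
(1, -1, 1) scene [531.  82.] side [147. 113.]
(1, 1, 1) scene [595. 123.] side [55. 98.]
(1, 1, -1) scene [572. 283.] side [ 79. 265.]
(1, -1, -1) scene [515. 240.] side [163. 280.]
(-1, 1, -1) scene [556. 293.] side [ 88. 250.]
(-1, 1, 1) scene [577. 133.] side [65. 83.]
```

>>> apply_moves:
  steps:
    - [-0.04, 0, 0.04, 0, 0, 0, 255]
    - [-0.075, 0, 0.075, 0, 0, 0, 255]
    - [-0.1, 0, 0.1, 0, 0, 0, 255]
    - [-0.12, 0, 0.12, 0, 0, 0, 255]
    - [-0.131, 0, 0.131, 0, 0, 0, 255]

```text
clock: 5.85
tool_pos: [0.5225, 0.2001, 0.1056]
eef_rot: [[-0.116, 0.986, -0.117], [0.696, 0.164, 0.699], [0.708, -0.0, -0.706]]
wrist_force: [-0.0, 0.1, -2.7]
finger_gap: 0.0587
```

Run:
```python
from h import *
st(); s=bot.sense();print(np.array(s['tool_pos'])+np.array(s['eef_rot'])@Bc); plan_c(S+[0,0,.069],A2,45.1)
```

```text
t 5.85 tcp [0.5225 0.2001 0.1056] grasp [0.5251 0.1848 0.1211] gap 0.0587 F [-0.   0.1 -2.7] M [-1.01 -0.16  0.01] q [ 0.53  0.74 -0.79  1.94 -0.44  0.72  0.39] tilt -45.1 jawyaw+90 99.46
[0.52362136 0.18593364 0.08719473]
row [-0.0087, -0.0002, 0.0089, 0.0002, 0.0, -0.0002] mm 6.0 deg 0.0
```

>>> apply_moves:
  steps:
    - [-0.004, 0, 0.004, 0, 0, 0, 255]
    - [-0.007, 0, 0.007, 0, 0, 0, 255]
    - [-0.007, 0, 0.007, 0, 0, 0, 255]

```text
clock: 6.22
tool_pos: [0.5226, 0.2007, 0.1018]
eef_rot: [[-0.116, 0.986, -0.117], [0.695, 0.165, 0.7], [0.709, 0.0, -0.705]]
wrist_force: [-0.4, -1.1, 3.5]
finger_gap: 0.0586
```

Contact is felt on the slot floor, so I'll open and back off along the tool axis.

>>> apply_moves:
  steps:
    - [0, 0, 0, 0, 0, 0, 0]
    - [0, 0, 0, 0, 0, 0, 0]
    - [0, 0, 0, 0, 0, 0, 0]
    - [0, 0, -0.05, 0, 0, 0, 0]
    - [0, 0, -0.14, 0, 0, 0, 0]

```text
clock: 6.85
tool_pos: [0.5291, 0.1521, 0.1503]
eef_rot: [[-0.116, 0.986, -0.12], [0.695, 0.167, 0.7], [0.71, -0.003, -0.704]]
wrist_force: [0.7, -0.0, 0.3]
finger_gap: 0.0857
```

>>> apply_moves:
  steps:
    - [0, 0, -0.12, 0, 0, 0, 0]
    - [0, 0, -0.24, 0, 0, 0, 0]
    - [0, 0, -0.24, 0, 0, 0, 0]

```text
clock: 7.22
tool_pos: [0.5478, 0.0635, 0.2372]
eef_rot: [[-0.115, 0.988, -0.108], [0.699, 0.157, 0.698], [0.706, 0.005, -0.708]]
wrist_force: [-0.0, 0.1, -0.3]
finger_gap: 0.0853
```

Run:
```python
from h import *
st(); s=bot.sense();im2=save('wrist','w3');np.savez('w3.npz',p=s['tool_pos'],R=s['eef_rot'])
im=save('side','s3'); im3=save('scene','c3')
b=cv2.resize(im[190:290,210:310],None,fx=4,fy=4,interpolation=2);w=cv2.resize(im3[130:230,330:430],None,fx=4,fy=4,interpolation=2)
cv2.imwrite('pics/v4.png',np.clip(np.hstack([b,w])[:,:,::-1]*1.5,0,255).astype('uint8'))
C=S+[0,0,.07]
f=plan((.525,.186,.36),A2,0); f=plan(C+[0,0,.03]-.12*frame(A2,-45)[:,2],A2,-45,frm=f);print(f[0]);
```

```text
t 7.22 tcp [0.5478 0.0635 0.2372] grasp [0.5502 0.0481 0.2528] gap 0.0853 F [-0.   0.1 -0.3] M [-0.79 -0.13 -0.02] q [ 0.74  0.58 -0.77  1.77 -0.42  1.13  0.4 ] tilt -44.9 jawyaw+90 99.06
row [0.315, 0.0019, 0.0228, -0.0008, -0.3764, -0.0001] mm 158.0 deg 45.0
row [0.1391, -0.003, 0.3134, 0.0, -0.375, 0.0] mm 171.0 deg 45.0
[0.51206278 0.25434611 0.18129646]
```

View pics/v4.png

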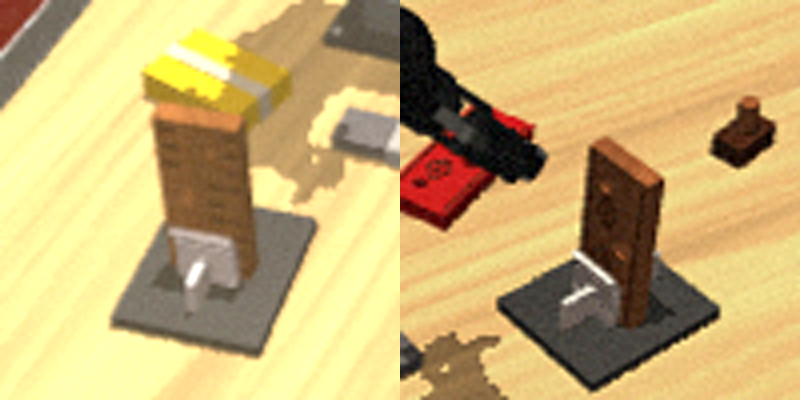

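The block stands on end in the slot. I'll measure its top edge for position and lean before gripping again.

Run:
```python
from h import *
sc=lambda g:(330+(g[0]-400)/4-.4,130+g[1]/4-.4); sd=lambda g:(210+g[0]/4-.4,190+g[1]/4-.4)
for n,f,ps in(('scene',sc,[(605,138),(664,178),(648,190),(590,150)]),('side',sd,[(153,112),(243,124),(243,112),(158,100)])):
    q=np.array([onplane(n,f(p),.152)[:2] for p in ps])*1000
    print(n,np.round(q,0).tolist(),'mid',np.round(q.mean(0),1),np.degrees(np.arctan2(*(q[1]-q[0])[::-1])),np.degrees(np.arctan2(*(q[2]-q[3])[::-1])))
```

```text
scene [[495.0, 189.0], [552.0, 201.0], [557.0, 184.0], [501.0, 172.0]] mid [526.2 186.3] 11.576770483392801 11.536646286984938
side [[554.0, 194.0], [493.0, 180.0], [499.0, 170.0], [557.0, 182.0]] mid [525.8 181.4] -167.33103808118994 -168.07125269910972
```

>>> apply_moves:
  steps:
    - [0.063, 0, 0.005, 0, -0.075, 0, 0]
    - [0.126, 0.001, 0.009, 0, -0.15, 0, 0]
    - [0.19, 0.001, 0.014, 0, -0.225, 0, 0]
    - [0.252, 0.002, 0.018, 0, -0.3, 0, 0]
    - [0.315, 0.002, 0.023, -0.001, -0.376, 0, 0]

```text
clock: 8.0
tool_pos: [0.5247, 0.187, 0.3385]
eef_rot: [[-0.165, 0.986, 0.003], [0.986, 0.165, -0.005], [-0.005, 0.002, -1.0]]
wrist_force: [0.8, 0.2, -0.6]
finger_gap: 0.0853
```

>>> apply_moves:
  steps:
    - [0.04, 0, 0.05, 0, -0.075, 0, 0]
    - [0.07, -0.001, 0.11, 0, -0.15, 0, 0]
    - [0.1, -0.002, 0.17, 0, -0.225, 0, 0]
    - [0.12, -0.003, 0.24, 0, -0.3, 0, 0]
    - [0.139, -0.003, 0.31, 0, -0.375, 0, 0]

```text
clock: 8.62
tool_pos: [0.5118, 0.2555, 0.1815]
eef_rot: [[-0.118, 0.986, 0.12], [0.694, 0.168, -0.7], [-0.71, 0.001, -0.704]]
wrist_force: [0.8, -0.8, 0.2]
finger_gap: 0.0853
```

Run:
```python
from h import *
st(); f=plan((.5255,.185,.115),A2+.5,-45)
```

```text
t 8.62 tcp [0.5118 0.2555 0.1815] grasp [0.5092 0.2709 0.197 ] gap 0.0853 F [ 0.8 -0.8  0.2] M [0.72 0.06 0.04] q [-0.53  0.69 -0.53  1.63  0.78  1.64 -1.15] tilt 45.3 jawyaw+90 99.67
row [-0.0064, 0.0034, 0.2396, -0.0018, 0.0023, -0.0021] mm 120.0 deg 0.0
```

>>> apply_moves:
  steps:
    - [-0.006, 0.003, 0.06, -0.002, 0.002, -0.002, 0]
    - [-0.006, 0.003, 0.12, -0.002, 0.002, -0.002, 0]
    - [-0.006, 0.0035, 0.18, -0.002, 0.002, -0.002, 0]
    - [-0.006, 0.0035, 0.225, -0.002, 0.002, -0.002, 0]
    - [-0.006, 0.0035, 0.24, -0.002, 0.002, -0.002, 0]
  grip_force: 20

```text
clock: 9.25
tool_pos: [0.5285, 0.1673, 0.0993]
eef_rot: [[-0.121, 0.985, 0.119], [0.699, 0.17, -0.695], [-0.705, -0.001, -0.709]]
wrist_force: [-0.2, 0.7, 0.3]
finger_gap: 0.0855
```

Run:
```python
from h import *
st(); s=bot.sense();f=plan((.5255,.185,.115),A2+.5,-45)
im2=save('wrist','w4');np.savez('w4.npz',p=s['tool_pos'],R=s['eef_rot'])
cv2.imwrite('pics/w4c.png',np.clip(im2[:,:,::-1]*1.5,0,255).astype('uint8'))
```

```text
t 9.25 tcp [0.5285 0.1673 0.0993] grasp [0.5259 0.1826 0.115 ] gap 0.0855 F [-0.2  0.7  0.3] M [0.76 0.13 0.02] q [-0.43  0.73 -0.49  1.79  0.88  1.45 -1.19] tilt 44.8 jawyaw+90 99.78
row [0.0033, 0.0002, -0.0036, -0.0017, -0.0015, -0.0009] mm 2.0 deg 0.0
```

View pics/w4c.png

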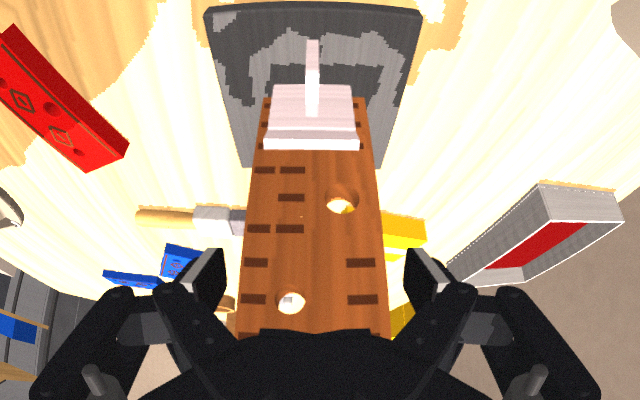

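The jaws straddle the standing block, with holes visible at (341,203) and (291,302). Closing on it.

>>> apply_moves:
  steps:
    - [0.003, 0, -0.0035, -0.002, -0.0015, 0, 0]
    - [0.003, 0, -0.0035, -0.002, -0.0015, 0, 120]
    - [0.003, 0, -0.0035, -0.002, -0.0015, 0, 255]
    - [0.003, 0, -0.0035, -0.002, -0.0015, 0, 255]
    - [0.003, 0, -0.0035, -0.002, -0.0015, 0, 255]
  grip_force: 20

```text
clock: 9.93
tool_pos: [0.5291, 0.1709, 0.1015]
eef_rot: [[-0.119, 0.985, 0.125], [0.698, 0.172, -0.695], [-0.706, 0.005, -0.708]]
wrist_force: [-2.2, 0.9, 5.8]
finger_gap: 0.0601
```

>>> apply_moves:
  steps:
    - [0, 0, 0, 0, 0, 0, 255]
    - [0, 0, 0, 0, 0, 0, 255]
  grip_force: 80

```text
clock: 10.18
tool_pos: [0.5291, 0.1711, 0.1017]
eef_rot: [[-0.119, 0.985, 0.126], [0.698, 0.173, -0.695], [-0.706, 0.005, -0.708]]
wrist_force: [-2.7, 0.9, 7.5]
finger_gap: 0.059
```

Run:
```python
from h import *
st(); s=bot.sense();im2=save('wrist','w5');np.savez('w5.npz',p=s['tool_pos'],R=s['eef_rot'])
# holes -> pts on face plane (D face ~ 8mm off centre), in tool frame
g=cv2.cvtColor(cv2.cvtColor(im2,cv2.COLOR_RGB2BGR),cv2.COLOR_BGR2HSV)
m=((g[:,:,1]>110)&(g[:,:,0]<18)&(g[:,:,2]>20)).astype('uint8')*255
m[:130]=0;m[345:]=0;m[:,:225]=0;m[:,:][:,400:]=0
m=cv2.bitwise_not(m)
n,l,st_,c=cv2.connectedComponentsWithStats(m[130:345,225:400])
for i in range(1,n):
    if st_[i,4]>60:print(st_[i]+[225,130,0,0,0],c[i]+[225,130])
up=s['eef_rot'].T@np.array([0,0,1.]);print('up in tool',up*.12/.5)
```

```text
t 10.18 tcp [0.5291 0.1711 0.1017] grasp [0.5263 0.1864 0.1173] gap 0.059 F [-2.7  0.9  7.5] M [ 0.27  0.26 -0.17] q [-0.43  0.73 -0.49  1.78  0.88  1.45 -1.2 ] tilt 44.9 jawyaw+90 99.94
[ 225  130   33   77 2161] [239.04349838 165.32623785]
[ 261  130   95   22 2010] [308.05422886 140.58905473]
[ 225  130  175  215 9166] [325.58749727 261.47501636]
[326 201  27  14 258] [339.22093023 207.3372093 ]
[282 292  25  20 386] [293.76165803 301.52590674]
up in tool [-0.1694262   0.00127755 -0.16997979]
```

>>> apply_moves:
  steps:
    - [-0.02, 0, -0.02, 0, 0, 0, 255]
    - [-0.06, 0, -0.06, 0, 0, 0, 255]
    - [-0.11, 0, -0.11, 0, 0, 0, 255]
    - [-0.16, 0, -0.16, 0, 0, 0, 255]
    - [-0.2, 0, -0.2, 0, 0, 0, 255]

```text
clock: 10.85
tool_pos: [0.5285, 0.17, 0.2441]
eef_rot: [[-0.118, 0.985, 0.125], [0.698, 0.172, -0.695], [-0.706, 0.005, -0.708]]
wrist_force: [0.2, 0.2, -0.9]
finger_gap: 0.0589
```

```bash
cat >> h.py <<'E'
Pg2=np.array([.5291,.1711,.1017]);Rg2=frame(99.94,-44.9);Bc2=Rg2.T@(np.array([.5265,.1855,.0825])-Pg2)
J=np.array([.5306,-.1714,.045]);AJ=93.6
E
python3 - <<'E'
from h import *
st();print(Bc2)
f=plan_c((.53,.03,.26),97,0,Bc2);print(f[0]);f=plan_c(J+[0,0,.108],AJ,45,Bc2,frm=f);print(f[0])
E
```

```text
t 10.85 tcp [0.5285 0.17   0.2441] grasp [0.5257 0.1853 0.2596] gap 0.0589 F [ 0.2  0.2 -0.9] M [1.   0.16 0.01] q [-0.4   0.54 -0.52  1.72  0.79  1.61 -1.02] tilt 44.9 jawyaw+90 99.9
[ 2.39176203e-02 -7.52897091e-05  3.27135601e-03]
row [-0.2569, -0.0472, 0.2014, 0.0118, 0.374, 0.022] mm 165.0 deg 45.0
[0.53298955 0.00626983 0.26327136]
row [-0.3905, -0.0502, 0.2497, -0.0111, 0.3749, 0.0269] mm 233.0 deg 45.0
[ 0.53188232 -0.19058284  0.13840089]
```

>>> apply_moves:
  steps:
    - [-0.051, -0.009, 0.04, 0.002, 0.075, 0.004, 255]
    - [-0.103, -0.019, 0.08, 0.005, 0.15, 0.009, 255]
    - [-0.154, -0.028, 0.12, 0.007, 0.225, 0.013, 255]
    - [-0.205, -0.038, 0.16, 0.009, 0.3, 0.018, 255]
    - [-0.257, -0.047, 0.201, 0.012, 0.374, 0.022, 255]

```text
clock: 11.48
tool_pos: [0.5329, 0.0053, 0.2631]
eef_rot: [[-0.122, 0.992, 0.001], [0.992, 0.122, 0.003], [0.003, 0.001, -1.0]]
wrist_force: [1.0, -0.3, -2.8]
finger_gap: 0.0589
```

>>> apply_moves:
  steps:
    - [-0.08, -0.01, 0.04, -0.002, 0.075, 0.005, 255]
    - [-0.16, -0.02, 0.09, -0.004, 0.15, 0.011, 255]
    - [-0.24, -0.03, 0.14, -0.007, 0.225, 0.016, 255]
    - [-0.32, -0.04, 0.2, -0.009, 0.3, 0.022, 255]
    - [-0.39, -0.05, 0.25, -0.011, 0.375, 0.027, 255]

```text
clock: 12.1
tool_pos: [0.5316, -0.1931, 0.1363]
eef_rot: [[-0.043, 0.998, -0.043], [0.704, 0.061, 0.708], [0.709, 0.0, -0.705]]
wrist_force: [1.5, 0.4, -1.4]
finger_gap: 0.059
```

>>> apply_moves:
  steps:
    - [0, 0, 0, 0, 0, 0, 255]
    - [0, 0, 0, 0, 0, 0, 255]

```text
clock: 12.35
tool_pos: [0.5317, -0.1901, 0.1364]
eef_rot: [[-0.043, 0.998, -0.046], [0.705, 0.062, 0.706], [0.708, -0.002, -0.707]]
wrist_force: [0.5, 0.0, -0.6]
finger_gap: 0.0587
```

Run:
```python
from h import *
st(); s=bot.sense();im2=save('wrist','w6');np.savez('w6.npz',p=s['tool_pos'],R=s['eef_rot'])
im3=save('scene','c6');save('side','s6')
plan_c(J+[0,0,.108],AJ,45,Bc2)
w=cv2.resize(im2[100:350,190:440],(600,600),interpolation=2);c=cv2.resize(im3[195:295,223:323][:, :],None,fx=4,fy=4,interpolation=2)
cv2.imwrite('pics/w6c.png',np.clip(w[:,:,::-1]*1.5,0,255).astype('uint8'))
```

```text
t 12.35 tcp [ 0.5317 -0.1901  0.1364] grasp [ 0.5327 -0.2056  0.1519] gap 0.0587 F [ 0.5  0.  -0.6] M [-0.98 -0.1  -0.  ] q [ 0.95  0.78 -0.57  1.61 -0.3   1.27  0.65] tilt -45.0 jawyaw+90 93.58
row [-0.0036, -0.0021, -0.0019, -0.0006, 0.0013, 0.0016] mm 2.0 deg 0.0
```

View pics/w6c.png

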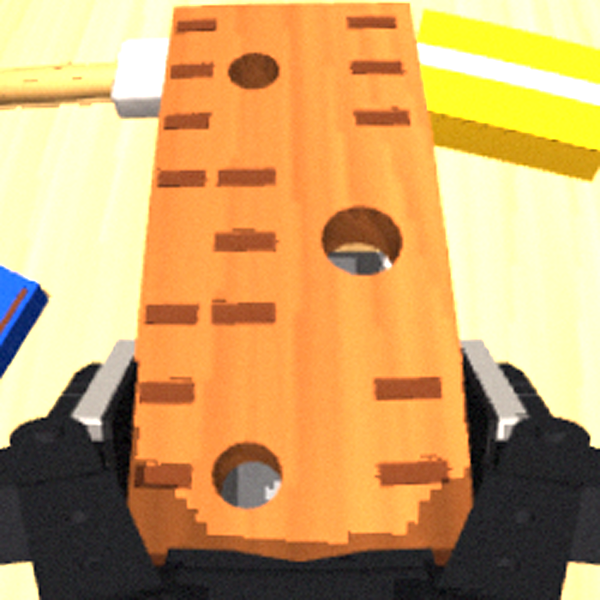

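The block is face-flipped over the jig. Holes are at (254,71), (361,241) and (247,476), far corners at (173,7) and (411,5). I'll use solvePnP for the block pose in the hand.

```bash
cat > pnp.py <<'E'
from h import *
def pose(px,obj,p,R):
    c=bot.calibration('wrist');K=c['intrinsics'];M=c['mount'];d=[]
    for u,v in px:
        x=(u-K[0,2])/K[0,0];y=(v-K[1,2])/K[1,1];th=np.hypot(x,y);k=np.tan(th)/th;d.append((x*k,y*k))
    d=np.array(d);ok,r,t=cv2.solvePnP(np.array(obj,float),d,np.eye(3),None,flags=cv2.SOLVEPNP_SQPNP)
    r,t=cv2.solvePnPRefineLM(np.array(obj,float),d,np.eye(3),None,r,t)
    e=(cv2.projectPoints(np.array(obj,float),r,t,np.eye(3),None)[0][:,0]-d)*K[0,0]
    Rc=cv2.Rodrigues(r)[0];Rt=M[:3,:3]@Rc;tt=M[:3,:3]@t[:,0]+M[:3,3]
    return Rt,tt,R@Rt,p+R@tt,e
OBJ=[(46,9,8),(0,-13,8),(-46,9,8),(70,30,8),(70,-30,8)]
OBJ=[tuple(v/1000 for v in o) for o in OBJ]
E
python3 - <<'E'
from pnp import *
d=np.load('w6.npz')
g=[(254,71),(361,241),(247,476),(173,7),(411,5)]
px=[(190+(x)/2.4-.3,100+y/2.4-.3) for x,y in g]
for sel in([0,1,2,3,4],[0,1,2,3]):
    Rt,tt,Rw,tw,e=pose([px[i] for i in sel],[OBJ[i] for i in sel],d['p'],d['R'])
    print('tool',np.round(tt*1000,1),'world',np.round(tw*1000,1),'u',np.round(Rw[:,0],3),'n',np.round(Rw[:,2],3),'yaw',np.degrees(np.arctan2(Rw[1,0],Rw[0,0])));print(np.round(e,1).tolist())
R=d['R'];print('Bc2 pred',Bc2*1000,d['p']+R@Bc2)
# check vs fixed cams: project far corners
for n in('scene','side'):
    print(n,[np.round(proj(n,tw+Rw@np.array(o)),1).tolist() for o in OBJ])
im=cv2.imread('pics/c6.png');im2=cv2.imread('pics/s6.png')
a=cv2.resize(im[185:285,225:325],None,fx=4,fy=4,interpolation=2);b=cv2.resize(im2[115:215,262:362],None,fx=4,fy=4,interpolation=2)
cv2.imwrite('pics/v7.png',np.clip(np.hstack([a,b])*1.6,0,255).astype('uint8'))
E
```

```text
tool [23.5 -0.7  3.6] world [ 529.9 -171.   150.5] u [-0.079  0.997 -0.006] n [0.009 0.006 1.   ] yaw 94.53123907795681
[[-0.0, 0.2], [0.5, 0.0], [-0.2, 0.0], [0.3, -0.1], [-0.5, -0.1]]
tool [23.2 -0.6  4.9] world [ 529.9 -170.4  149.3] u [-0.08   0.997  0.015] n [-0.015 -0.016  1.   ] yaw 94.5834693626697
[[-0.2, 0.1], [0.1, -0.0], [0.0, 0.0], [0.2, -0.1]]
Bc2 pred [23.91762031 -0.07528971  3.27135601] [ 0.53047327 -0.17092133  0.15098633]
scene [[282.6, 204.0], [270.4, 216.3], [249.9, 218.5], [286.9, 195.8], [298.2, 209.2]]
side [[310.1, 159.4], [308.6, 151.2], [319.4, 145.9], [313.9, 164.5], [296.0, 160.8]]
```

View pics/v7.png

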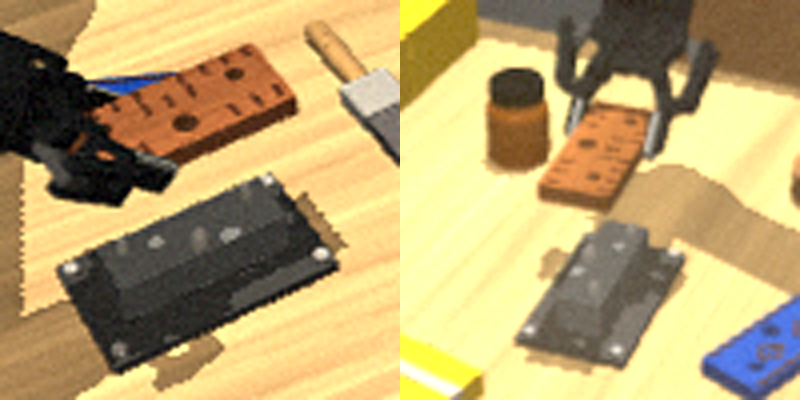

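PnP, dead reckoning and both fixed cameras agree within about 2 mm and 1°. I'll descend to just above the pins.

```bash
cat >> h.py <<'E'
Bc3=np.array([.0236,-.0004,.0036])
E
python3 - <<'E'
from h import *
f=plan_c(J+[0,0,.024],93.7,45,Bc3);f=plan_c(J+[0,0,.008],93.7,45,Bc3,frm=f)
E
```

```text
row [-0.1215, -0.0016, 0.1166, 0.0, 0.0013, 0.001] mm 84.0 deg 0.0
row [-0.0226, 0.0, 0.0226, 0.0, 0.0, 0.0] mm 16.0 deg 0.0
```

>>> apply_moves:
  steps:
    - [-0.04, -0.0016, 0.035, 0, 0.001, 0.001, 255]
    - [-0.075, -0.0016, 0.07, 0, 0.001, 0.001, 255]
    - [-0.1, -0.0016, 0.095, 0, 0.001, 0.001, 255]
    - [-0.12, -0.0016, 0.115, 0, 0.001, 0.001, 255]
    - [-0.1215, -0.0016, 0.1165, 0, 0.001, 0.001, 255]

```text
clock: 13.12
tool_pos: [0.5306, -0.1916, 0.0515]
eef_rot: [[-0.04, 0.998, -0.047], [0.704, 0.061, 0.708], [0.709, -0.004, -0.705]]
wrist_force: [-0.3, -0.3, -1.0]
finger_gap: 0.0588
```

Run:
```python
from h import *
st(); s=bot.sense();im2=save('wrist','w7');np.savez('w7.npz',p=s['tool_pos'],R=s['eef_rot']);print('c',s['tool_pos']+s['eef_rot']@Bc3)
f=plan_c(J+[0,0,.024],93.7,45,Bc3)
w=cv2.resize(im2[100:350,190:440],(600,600),interpolation=2)
cv2.imwrite('pics/w7c.png',np.clip(w[:,:,::-1]*1.8,0,255).astype('uint8'))
```

```text
t 13.12 tcp [ 0.5306 -0.1916  0.0515] grasp [ 0.5316 -0.2071  0.067 ] gap 0.0588 F [-0.3 -0.3 -1. ] M [-1.04 -0.1   0.  ] q [ 0.93  0.89 -0.54  1.63 -0.26  1.16  0.7 ] tilt -45.2 jawyaw+90 93.52
c [ 0.52905136 -0.17242602  0.06573731]
row [0.0052, 0.0026, -0.0022, -0.0001, -0.0013, -0.0023] mm 3.0 deg 0.0
```

View pics/w7c.png

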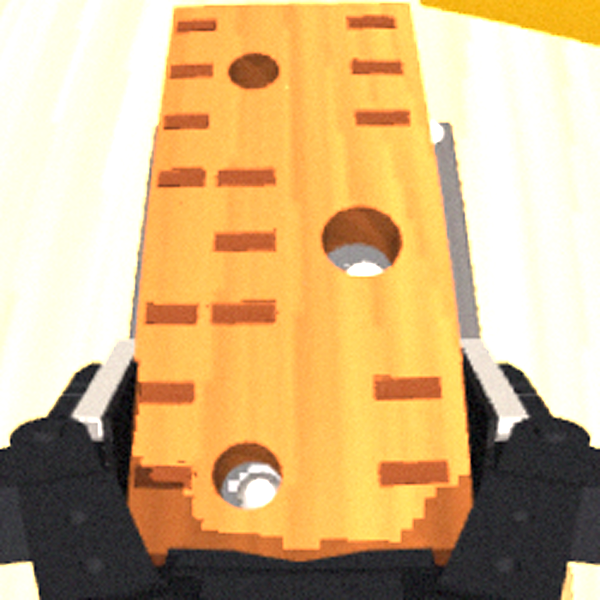

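Through the holes I can see the pin tops: bright spots at (261,491) in the near hole and about (362,268) in the middle one. I'll compare them with the hole axes.

Run:
```python
from pnp import *
d=np.load('w7.npz')
T=lambda x,y:(190+x/2.4-.3,100+y/2.4-.3)
px=[T(*q) for q in[(254,71),(361,241),(247,476),(173,7),(411,5)]]
Rt,tt,Rw,tw,e=pose(px,OBJ,d['p'],d['R']);print('ctr',np.round(tw*1000,1),'u',np.round(Rw[:,0],3),'n',np.round(Rw[:,2],3))
for name,q,o in(('near',(261,491),(-.046,.009,0)),('mid(lateral only)',(362,268),(0,-.013,0))):
    w=wplane(T(*q),.056,d['p'],d['R']);ax=tw+Rw@np.array(o);n=Rw[:,2];ax=ax+n*(.056-ax[2])/n[2]
    D=w-ax;print(name,'pin',np.round(w*1000,1),'hole',np.round(ax*1000,1),'pin-hole along u, Y(-w):',np.round([D@Rw[:,0]*1000,D@Rw[:,1]*1000],1))
im=cv2.imread('pics/w7.png');g=cv2.cvtColor(im,cv2.COLOR_BGR2GRAY)
for x0,x1,y0,y1 in((275,312,280,316),(322,362,184,218)):
    m=(g[y0:y1,x0:x1]>130).astype('uint8')&(cv2.cvtColor(im,cv2.COLOR_BGR2HSV)[y0:y1,x0:x1,1]<60);n,l,s_,c=cv2.connectedComponentsWithStats(m)
    print([(((s_[i,0]+x0-190)*2.4,(s_[i,1]+y0-100)*2.4),s_[i,2:]*2.4,(c[i]+[x0-190,y0-100])*2.4) for i in range(1,n) if s_[i,4]>8])
```

```text
ctr [ 528.8 -172.5   65.7] u [-0.078  0.997 -0.003] n [0.011 0.004 1.   ]
near pin [ 524.9 -217.9   56. ] hole [ 523.3 -219.1   56. ] pin-hole along u, Y(-w): [ 1.1 -1.7]
mid(lateral only) pin [ 542.9 -167.8   56. ] hole [ 541.6 -171.6   56. ] pin-hole along u, Y(-w): [ 3.6 -1.6]
[((np.float64(249.6), np.float64(465.59999999999997)), array([26.4,  9.6, 62.4]), array([260.12307692, 468.36923077])), ((np.float64(244.79999999999998), np.float64(477.59999999999997)), array([ 31.2,  28.8, 271.2]), array([257.62831858, 491.70265487])), ((np.float64(228.0), np.float64(480.0)), array([12., 12., 36.]), array([232.48, 484.96]))]
[((np.float64(348.0), np.float64(261.59999999999997)), array([ 33.6,  14.4, 139.2]), array([363.51724138, 268.17931034]))]
```

The pin offsets (+1.1 mm along, +1.7 mm across) match the dead-reckoned correction. I'll apply it and lower onto the pins.

>>> apply_moves:
  steps:
    - [0.0016, 0.003, 0.0016, 0, 0, -0.002, 255]
    - [0.0016, 0.003, 0.0016, 0, 0, -0.002, 255]
    - [-0.003, 0.003, 0.006, 0, 0, -0.002, 255]
    - [-0.007, 0.003, 0.01, 0, 0, -0.002, 255]
    - [-0.007, 0.003, 0.01, 0, 0, -0.002, 255]
  grip_force: 40

```text
clock: 13.8
tool_pos: [0.5323, -0.1907, 0.0465]
eef_rot: [[-0.045, 0.998, -0.046], [0.704, 0.064, 0.707], [0.709, -0.0, -0.706]]
wrist_force: [-0.4, -0.6, -1.3]
finger_gap: 0.0589
```

Run:
```python
from h import *
st(); s=bot.sense();print('c',s['tool_pos']+s['eef_rot']@Bc3)
f=plan_c(J+[0,0,.008],93.7,45,Bc3)
```

```text
t 13.8 tcp [ 0.5323 -0.1907  0.0465] grasp [ 0.5333 -0.2063  0.062 ] gap 0.0589 F [-0.4 -0.6 -1.3] M [-1.03 -0.06  0.02] q [ 0.93  0.9  -0.54  1.63 -0.26  1.15  0.7 ] tilt -45.1 jawyaw+90 93.68
c [ 0.53069098 -0.17160027  0.06063091]
row [-0.0105, -0.0001, 0.011, 0.0, -0.0009, -0.0002] mm 8.0 deg 0.0
```

>>> apply_moves:
  steps:
    - [-0.003, 0, 0.003, 0, 0, 0, 255]
    - [-0.006, 0, 0.006, 0, 0, 0, 255]
    - [-0.009, 0, 0.009, 0, 0, 0, 255]
    - [-0.011, 0, 0.011, 0, 0, 0, 255]
    - [-0.012, 0, 0.012, 0, 0, 0, 255]

```text
clock: 14.42
tool_pos: [0.5325, -0.1907, 0.0393]
eef_rot: [[-0.045, 0.998, -0.046], [0.704, 0.065, 0.708], [0.709, -0.0, -0.705]]
wrist_force: [-2.1, -2.8, 9.8]
finger_gap: 0.059
```

Run:
```python
from h import *
st(); s=bot.sense();print('c',s['tool_pos']+s['eef_rot']@Bc3)
```

```text
t 14.43 tcp [ 0.5325 -0.1907  0.0393] grasp [ 0.5335 -0.2062  0.0548] gap 0.059 F [-2.1 -2.8  9.8] M [-0.03  0.74  0.4 ] q [ 0.93  0.91 -0.54  1.62 -0.26  1.14  0.7 ] tilt -45.2 jawyaw+90 93.7
c [ 0.53081623 -0.17155016  0.0534697 ]
```

The block is down, with the centre at about 0.0535 and 10 N of contact. I'll release and retreat along the tool axis.

>>> apply_moves:
  steps:
    - [0, 0, 0, 0, 0, 0, 0]
    - [0, 0, 0, 0, 0, 0, 0]
    - [0, 0, 0, 0, 0, 0, 0]
    - [0, 0, -0.05, 0, 0, 0, 0]
    - [0, 0, -0.14, 0, 0, 0, 0]

```text
clock: 15.05
tool_pos: [0.5349, -0.2388, 0.0875]
eef_rot: [[-0.046, 0.998, -0.049], [0.702, 0.067, 0.709], [0.71, -0.002, -0.704]]
wrist_force: [0.6, -1.2, 0.3]
finger_gap: 0.0854
```

Run:
```python
from h import *
st(); f=plan((.532,-.205,.30),94,0,tcp=True)
```

```text
t 15.05 tcp [ 0.5349 -0.2388  0.0875] grasp [ 0.536  -0.2544  0.103 ] gap 0.0854 F [ 0.6 -1.2  0.3] M [-0.8  -0.12 -0.01] q [ 0.96  0.88 -0.53  1.53 -0.25  1.28  0.7 ] tilt -45.3 jawyaw+90 93.83
row [0.3497, -0.0021, -0.2509, -0.0003, -0.3773, -0.0017] mm 215.0 deg 45.0
```

>>> apply_moves:
  steps:
    - [0.07, 0, -0.07, 0, -0.04, 0, 0]
    - [0.14, 0, -0.13, 0, -0.12, 0, 0]
    - [0.21, -0.001, -0.18, 0, -0.2, 0, 0]
    - [0.28, -0.002, -0.22, 0, -0.29, 0, 0]
    - [0.35, -0.002, -0.25, 0, -0.377, 0, 0]

```text
clock: 15.68
tool_pos: [0.5329, -0.2051, 0.3026]
eef_rot: [[-0.064, 0.998, 0.004], [0.998, 0.064, -0.009], [-0.009, 0.004, -1.0]]
wrist_force: [0.8, 0.7, 0.3]
finger_gap: 0.085
```

>>> apply_moves:
  steps:
    - [0, 0, 0, 0, 0, 0, 0]
    - [0, 0, 0, 0, 0, 0, 0]

```text
clock: 15.92
tool_pos: [0.532, -0.2053, 0.2997]
eef_rot: [[-0.065, 0.998, -0.0], [0.998, 0.065, -0.002], [-0.002, -0.0, -1.0]]
wrist_force: [0.5, -0.8, -1.1]
finger_gap: 0.085
```

Run:
```python
from h import *
st(); s=bot.sense();im=save('wrist','w8');p,R=s['tool_pos'],s['eef_rot'];np.savez('w8.npz',p=p,R=R);c=save('scene','c8');d=save('side','s8')
print('seat px',[np.round(x) for x in (0,)])
h=cv2.cvtColor(im,cv2.COLOR_RGB2HSV);m=cv2.inRange(h,(3,120,30),(16,255,255));m[:70]=0;m[225:]=0;m[:,:275]=0;m[:,355:]=0
k=max(cv2.findContours(m,0,1)[0],key=cv2.contourArea)
q=np.array([wplane(x[0],.061,p,R)[:2] for x in k],dtype=np.float32);print(cv2.minAreaRect(q*1000),cv2.boundingRect(k))
x=cv2.resize(im[70:230,230:390],(480,480),interpolation=2);y=cv2.resize(c[205:285,234:314],(320,320),interpolation=2);z=cv2.resize(d[145:225,272:352],(320,320),interpolation=2)
g=np.zeros((600,800,3),'uint8');g[:480,:480]=x;g[:300,480:]=y[:300];g[300:,480:]=z[:300]
cv2.imwrite('pics/v8.png',np.clip(g[:,:,::-1]*1.6,0,255).astype('uint8'))
# wood mask rect, scene: before / after
for f in('scene0','c8'):
    a=cv2.imread(f'pics/{f}.png');hh=cv2.cvtColor(a,cv2.COLOR_BGR2HSV);mm=cv2.inRange(hh,(5,120,40),(16,255,255));mm[:,:235]=0;mm[:,310:]=0;mm[:215]=0;mm[265:]=0
    kk=max(cv2.findContours(mm,0,1)[0],key=cv2.contourArea);print(f,cv2.boundingRect(kk),cv2.minAreaRect(kk),cv2.contourArea(kk))
```

```text
t 15.93 tcp [ 0.532  -0.2053  0.2997] grasp [ 0.532  -0.2053  0.3217] gap 0.085 F [ 0.5 -0.8 -1.1] M [-0.03  0.01 -0.  ] q [ 0.63  0.28 -0.46  1.7   0.14  1.19  0.2 ] tilt 0.1 jawyaw+90 93.71
seat px [np.int64(0)]
((530.5613403320312, -171.5055389404297), (60.387939453125, 140.1042022705078), 4.928452014923096) (290, 91, 51, 113)
scene0 (243, 222, 58, 39) ((272.3253173828125, 240.2157440185547), (21.68327522277832, 55.53235626220703), 65.55604553222656) 1049.5
c8 (244, 215, 66, 46) ((277.63690185546875, 234.8343505859375), (26.975337982177734, 68.79508972167969), 61.3895378112793) 1072.5
```

View pics/v8.png

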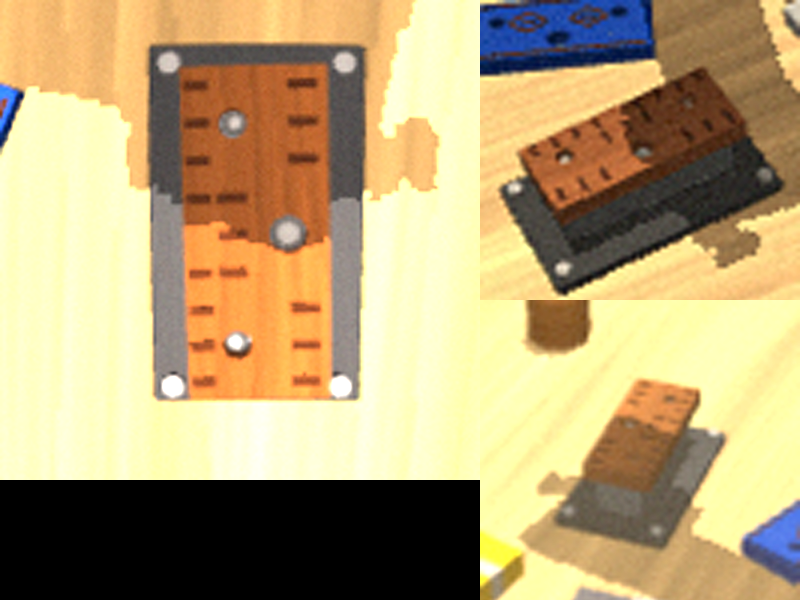

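The wrist view shows all three pins centred in their holes, with the pattern side up. The rectangle measures 60.4 x 140.1 mm at seat height, the same as at the start. As a check I'll gently press each end with shut fingers, which also probes the height there.

Run:
```python
from h import *
f=plan((.5271,-.1165,.075),93.7,0,tcp=True);f2=plan((.5271,-.1165,.0605),93.7,0,tcp=True,frm=f)
```

```text
row [0.1817, 0.0035, 0.4462, -0.0013, 0.0004, -0.0016] mm 241.0 deg 0.0
row [0.0, 0.0, 0.029, 0.0, 0.0, 0.0] mm 14.0 deg 0.0
```

>>> apply_moves:
  steps:
    - [0.06, 0.001, 0.12, 0, 0, 0, 255]
    - [0.12, 0.002, 0.24, 0, 0, 0, 255]
    - [0.18, 0.0035, 0.34, 0, 0, 0, 255]
    - [0.182, 0.0035, 0.42, 0, 0, 0, 255]
    - [0.182, 0.0035, 0.446, 0, 0, 0, 255]

```text
clock: 16.7
tool_pos: [0.5258, -0.1154, 0.0731]
eef_rot: [[-0.063, 0.998, -0.007], [0.998, 0.063, -0.001], [-0.0, -0.007, -1.0]]
wrist_force: [0.2, -0.8, 1.1]
finger_gap: 0.0001
```

>>> apply_moves:
  steps:
    - [0, 0, 0.01, 0, 0, 0, 255]
    - [0, 0, 0.018, 0, 0, 0, 255]
    - [0, 0, 0.022, 0, 0, 0, 255]
    - [0, 0, 0.022, 0, 0, 0, 255]

```text
clock: 17.2
tool_pos: [0.5289, -0.1153, 0.0664]
eef_rot: [[-0.064, 0.998, 0.002], [0.998, 0.064, -0.003], [-0.003, 0.001, -1.0]]
wrist_force: [0.3, 0.5, -0.1]
finger_gap: -0.0003
```

>>> apply_moves:
  steps:
    - [0, 0, 0.004, 0, 0, 0, 255]
    - [0, 0, 0.008, 0, 0, 0, 255]
    - [0, 0, 0.011, 0, 0, 0, 255]
    - [0, 0, 0.011, 0, 0, 0, 255]

```text
clock: 17.7
tool_pos: [0.5285, -0.115, 0.0611]
eef_rot: [[-0.064, 0.998, 0.0], [0.998, 0.064, -0.003], [-0.003, -0.0, -1.0]]
wrist_force: [-3.0, 0.4, 10.8]
finger_gap: -0.0003
```

The +y end touches at z = 0.0611 (home is 0.061). Now the other end.

>>> apply_moves:
  steps:
    - [0, 0, -0.03, 0, 0, 0, 255]
    - [-0.1, 0, -0.04, 0, 0, 0, 255]
    - [-0.22, 0, -0.03, 0, 0, 0, 255]
    - [-0.22, 0, -0.02, 0, 0, 0, 255]
    - [-0.22, 0, -0.012, 0, 0, 0, 255]

```text
clock: 18.32
tool_pos: [0.5354, -0.2245, 0.0664]
eef_rot: [[-0.064, 0.998, 0.0], [0.998, 0.064, -0.002], [-0.002, 0.0, -1.0]]
wrist_force: [0.5, 1.5, -0.2]
finger_gap: 0.0
```

>>> apply_moves:
  steps:
    - [0, 0, 0.004, 0, 0, 0, 255]
    - [0, 0, 0.008, 0, 0, 0, 255]
    - [0, 0, 0.011, 0, 0, 0, 255]
    - [0, 0, 0.011, 0, 0, 0, 255]

```text
clock: 18.82
tool_pos: [0.5357, -0.2241, 0.0612]
eef_rot: [[-0.065, 0.998, 0.0], [0.998, 0.065, -0.002], [-0.002, 0.0, -1.0]]
wrist_force: [-0.7, 1.5, 2.5]
finger_gap: 0.0003
```

Both ends are level at 0.061 m. I'll retreat upward, check that the block stayed put, and hand in.

>>> apply_moves:
  steps:
    - [0, 0, -0.06, 0, 0, 0, 255]
    - [0, 0, -0.16, 0, 0, 0, 255]
    - [0, 0, -0.28, 0, 0, 0, 255]
    - [0, 0, -0.4, 0, 0, 0, 0]
    - [0, 0, -0.46, 0, 0, 0, 0]

```text
clock: 19.45
tool_pos: [0.5366, -0.2243, 0.2949]
eef_rot: [[-0.064, 0.998, 0.005], [0.998, 0.064, -0.004], [-0.005, 0.005, -1.0]]
wrist_force: [0.9, -0.1, -0.7]
finger_gap: 0.0359
```

>>> apply_moves:
  steps:
    - [0, 0, 0, 0, 0, 0, 0]
    - [0, 0, 0, 0, 0, 0, 0]
    - [0, 0, 0, 0, 0, 0, 0]

```text
clock: 19.82
tool_pos: [0.5346, -0.224, 0.2893]
eef_rot: [[-0.064, 0.998, -0.002], [0.998, 0.064, -0.001], [-0.001, -0.003, -1.0]]
wrist_force: [0.0, 0.1, 0.2]
finger_gap: 0.0849
```

Run:
```python
from h import *
st(); s=bot.sense();im=save('wrist','w9');p,R=s['tool_pos'],s['eef_rot']
h=cv2.cvtColor(im,cv2.COLOR_RGB2HSV);m=cv2.inRange(h,(3,120,30),(16,255,255));m[:70]=0;m[225:]=0;m[:,:275]=0;m[:,355:]=0
k=max(cv2.findContours(m,0,1)[0],key=cv2.contourArea)
q=np.array([wplane(x[0],.061,p,R)[:2] for x in k],dtype=np.float32);print(cv2.minAreaRect(q*1000))
print(bot.job_done())
```

```text
t 19.82 tcp [ 0.5346 -0.224   0.2893] grasp [ 0.5346 -0.224   0.3113] gap 0.0849 F [0.  0.1 0.2] M [-0.04  0.03 -0.01] q [ 0.67  0.31 -0.48  1.69  0.16  1.18  0.21] tilt 0.1 jawyaw+90 93.69
((530.5592041015625, -171.97021484375), (60.78950500488281, 140.760986328125), 4.726932048797607)
the job is handed in; nothing more can be done
None
```

The wooden block is turned over end over end and seated on the jig's three pins with its other side up. I gripped it across its width, stood it on end in the stand, gripped it again from the other side, laid it back on the jig and let go. I handed the job in at about 20 s.

- **Seating:** the wrist camera showed all three pins in their holes. Its centre is within about 0.6 mm of where it started.
- **Height:** shut fingers pressed lightly on each end and touched at 0.0611 m and 0.0612 m. Fully home is 0.061 m.
- **At hand-in:** the gripper was open and clear, about 0.23 m above the block, with no force on the wrist.
- **Disagreement:** after seating, the colour outline gave a yaw about 1.2–1.5° larger than at the start. It was partly in shadow, and that is about the play the pins allow, so I left it.
- **Not checked:** I did not measure the other objects on the table again. The arm touched none of them as far as the forces and pictures show.

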